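# Clear the canister and find which way its cap twists off

### The job

Take the thread spool off the cap of the small metal canister and stand it upright in the wooden tray. Then open the canister: nobody remembers whether its cap has an ordinary or a reverse thread, so find out which way it turns, twist it free, lift it off and finish while holding it still and level in the gripper, straight above the canister with its underside about 10 cm above the rim. Leave the cutters, the tape roll and the glue tube where they lie.

Things in the scene. Friction and masses are not known exactly. Their poses are not given: they have to be found in the camera images.
- canister: Small round aluminium canister, 52 mm outside diameter, rim 55 mm above the desk, on a round foot 80 mm across and 5 mm thick screwed to the desk: it does not move. Origin at the centre of its underside, on the desk; z up along its axis.
- cap: Black fluted round twist cap, 120 g. Its grip part, 46 mm in diameter and 24 mm high with a flat top, sits on the rim; below it a plug with three lugs reaches 19 mm down into the canister (lifted 20 mm it is clear). Origin on its axis in the plane that rests on the rim; z up. The thread is ordinary or reverse: this differs from start to start and cannot be seen.
- cap_top (a point): Centre of the cap's flat top, 79 mm above the desk when closed. Closed, the cap lifts only 2.5 mm: its lugs are caught.
- rim (a point): Centre of the canister's mouth at rim height, 55 mm above the desk. Turned the wrong way, the cap comes up dead against a stop after 0.05 to 0.4 rad. Turned the right way (counter-clockwise from above if ordinary, clockwise if reverse) it is free to lift straight up after 0.80 rad from its start, and meets a second stop at 1.1 to 1.45 rad, where it is still free to lift.
- spool: White thread spool, 26 mm in diameter and 35 mm high, 40 g, standing on the cap's flat top at the start. Origin at the centre of its underside, z up along its axis.
- tray: Pale wooden tray lying fixed on the desk, 156 mm (its x) by 215 mm (its y) outside, 46 mm high; walls 8 mm thick; inner floor 6 mm above the desk with findings that offer no resistance. Origin at the centre of its underside. On the way from here to the canister a ring magnifier stands upright on the desk (x 0.57 to 0.75, y 0 to 0.1, over 0.2 m high): swing round in front of it.
- cutters: Blue-handled wire cutters, 130 x 43 x 12 mm, lying on the desk. Bystander. Origin under its middle.
- tape: Roll of tan masking tape lying flat, 96 mm across, 25 mm high. Bystander. Origin at the centre of its underside.
- glue: Glue tube, 27 x 98 x 19 mm, lying on the desk. Bystander. Origin under its middle.

How it is judged:
By the outcome, as a careful person would: the job done as asked, in the order asked, and still so for the second after the job is handed in, while the arm keeps its last pose, push and grip.
It also fails if it takes over 51 s, if anything falls off the work surface, if the arm or the gripper's body presses on something with over 40 N, if the wrist force passes 120 N, or if a joint passes its speed limit or range.

### The arm

A 7-joint arm with a two-finger parallel gripper is mounted at the origin on a cart in front of the work surface, level with it; the furniture and walls round the work are solid. World frame = base frame: x ahead of the robot, y to its left, z up, the work surface at z = 0. Lengths are in m, angles in rad, forces in N, time in s.
With the tool pointing down it reaches from about 0.35 to 0.9 m from the base axis. Payload 8.1 kg.
Tool frame: the origin (TCP) lies at the very end of the fingers, on their centre line; the grasp point (between the pads) lies 19 mm behind it (arm.tcp_to_grasp is the distance from the TCP to the grasp point, in m); z points along the fingers, y is the line along which they close (so a half turn about z gives the same grasp; the last joint's range is limited). The gripper opens to 92 mm and grips with 3 to 60 N. Pads are 19 mm wide; open, the fingers measure 130 mm over their backs; the gripper's body (75 mm by 190 mm) begins 47 mm behind the grasp point.
Start: joints at [-0.103, 0.434, 0.025, 1.573, -0.012, 1.134, -0.075], TCP at [0.625, -0, 0.227] pointing down, gripper open.
Joint ranges: [-2.62, 2.62], [-0.44, 2.09], [-1.27, 1.32], [0.08, 2.57], [-1.32, 4.46], [0.12, 2], [-2.74, 2.74]. Speed limits (rad/s): [2.22, 2.22, 3.01, 3.01, 3.14, 3.14, 3.14].

### API

Orientations are given as a rotation vector (axis times angle).
In Python, from cell import arm, imaging, probe_bus gives the robot as it stands (arm), with the cameras (imaging) and the readings (probe_bus).
- The arm moves only by the shell command python3 nudge.py [FORCE], which reads ROWS from standard input. ROWS is a JSON list that holds a single list of rows (three levels of brackets), with 1 to 10 rows, each of 5 numbers: dx, dy, dz in m, then a turn about the tool's z in rad, then the opening from 0.0 (shut) to 1.0 (fully open); each row shifts and turns the commanded pose from where the row before left it, along the tool's axes as they then stand; what a row does not reach is not made up. A row lasts 1/10 s, in which the tool goes at most 0.05 m and 0.15 rad, less where a joint would pass 70% of its speed; a pose out of reach is approached as far as the arm can. The fingers move at their own pace and stop on an object; FORCE is the grip in N (left out, the last holds). Time passes only in rows, so rows that do not move let the fingers close. It prints the time, the measured TCP pose, the force, the opening and the grip force at its end. Input that does not fit is refused with a message, and nothing moves.
- probe_bus.observe(): the state, without advancing time (a new reading comes with each control period).
- imaging.get_image(name): name is "scene" or "side" or "wrist"; returns a dict with "image" (400x640x3 uint8, blue, green, red), "fx", "fy", "cx", "cy" (pixels), "cam_to_world" (4x4, takes a point from camera to world coordinates); the wrist camera has in their place "mount" (4x4, takes a point from camera to tool coordinates, whose origin is the TCP and whose axes are the flange's). Camera axes: x right, y down, z forward; pixel columns grow to the right and rows downward; lengths in m; the calibration is good to about 2 mm. A picture is of the moment at which its call begins: read the wrist's pose just before it. There is no depth.
- arm.sign_off(): hands the job in; it is judged then, once.
The state is a dict: "clock": time; "joints": joint angles; "dq": joint speeds; "joint_efforts": joint torques, N m; "position": TCP position; "ee_rot": TCP orientation; "force": force on the tool from outside, world axes, zero at the start; "ft_torque": the same for the moment, N m; "width": opening from 0.0 (shut) to 1.0 (fully open); "gripper_force": force on a finger pad.
Only numpy, scipy, OpenCV 4.12 (cv2) and the standard library are available. Lean on these libraries where they do the work, as an engineer would, in place of code of your own. Each camera call takes 0.05 s, during which the arm holds its last target. There are 200 camera calls.

## Working session

There is one attempt and no reset: what is moved stays moved. The work goes in short steps, Python scripts to look and compute and a shell command to move; the robot and the scene stay as the last step left them, time stands still between calls to the robot, and variables do not carry over. Pictures are saved under pics/ and viewed, at most 10 in all, crops included, and the job is handed in when it is done.

```bash
ls; mkdir -p pics
python3 - <<'E'
from cell import arm, imaging, probe_bus
import cv2,numpy as np
s=probe_bus.observe();print(s['position'],s['ee_rot'],s['joints'],arm.tcp_to_grasp)
for n in("scene","side"):
    d=imaging.get_image(n);cv2.imwrite(f"pics/{n}0.png",d["image"]);print(n,d['fx'],d['fy'],d['cx'],d['cy'],np.round(d['cam_to_world'],3).tolist())
E
```

```text
cell.py
nudge.py
pics
[ 6.24502343e-01 -7.34583858e-05  2.25943314e-01] [-2.22082996e+00 -2.22068295e+00  1.91214038e-03] [-0.10260304  0.43523163  0.02498715  1.57408791 -0.01156808  1.13397298
 -0.07510019] 0.0188
scene 395.7074625358507 395.7074625358507 318.0528857002366 190.78712443079033 [[0.852, -0.216, 0.476, 0.101], [-0.523, -0.388, 0.759, -0.584], [0.021, -0.896, -0.444, 0.455], [0.0, 0.0, 0.0, 1.0]]
side 491.0535512999401 491.0535512999401 322.2421257942773 202.01389534855886 [[-0.999, 0.013, -0.051, 0.555], [0.051, 0.47, -0.881, 0.938], [0.013, -0.883, -0.47, 0.562], [0.0, 0.0, 0.0, 1.0]]
```

View pics/scene0.png

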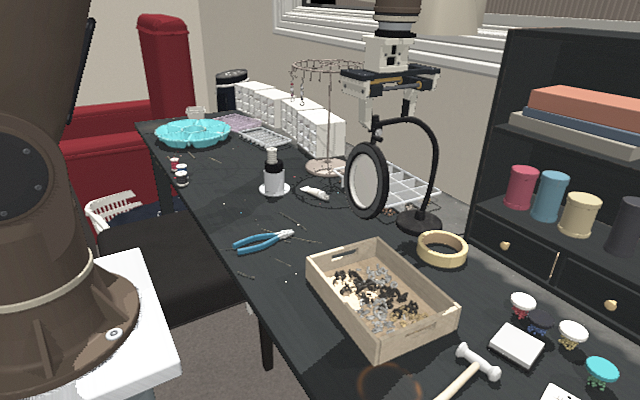

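View pics/side0.png

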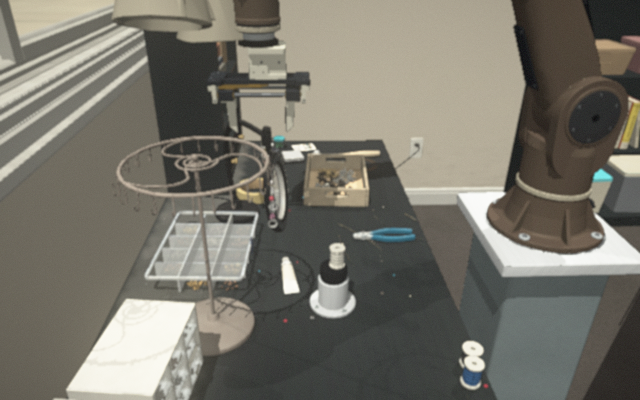

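The scene view shows the canister with cap and spool near (273,170) and the tray near (382,300). In the side view the spool top is near (337,246), the foot near (333,303) and the tray near (336,180). I'll enlarge both.

Run:
```python
import cv2,numpy as np
a=cv2.imread("pics/scene0.png")[135:210,235:345];b=cv2.imread("pics/side0.png")[230:325,270:410]
a=cv2.resize(a,None,fx=5,fy=5,interpolation=cv2.INTER_CUBIC)[:, :400];b=cv2.resize(b,None,fx=4,fy=4,interpolation=cv2.INTER_CUBIC)[:,:400]
im=np.zeros((400,800,3),np.uint8);im[:a.shape[0],:400]=a;im[:b.shape[0],400:]=b
cv2.imwrite("pics/crop.png",im)
```

```text
(no output)
```

View pics/crop.png

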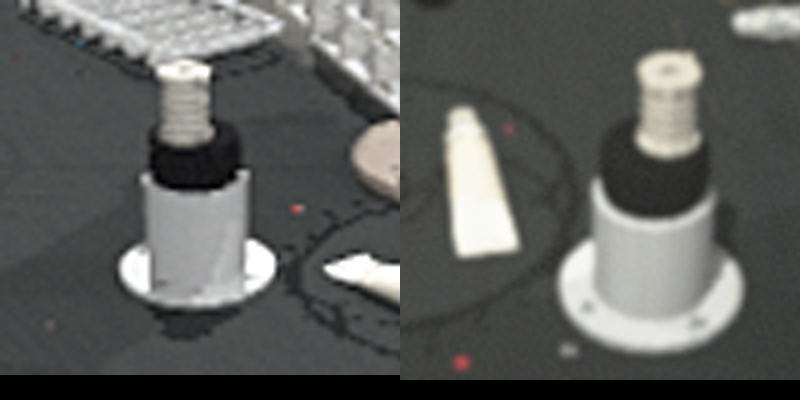

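```bash
cat > h.py <<'E'
from cell import arm, imaging, probe_bus
import numpy as np
def ray(d,u,v):
    M=d['cam_to_world'];r=M[:3,:3]@[(u-d['cx'])/d['fx'],(v-d['cy'])/d['fy'],1];return M[:3,3],r
def onz(d,u,v,z):
    o,r=ray(d,u,v);return o+r*(z-o[2])/r[2]
E
python3 - <<'E'
from h import *
a=imaging.get_image("scene");b=imaging.get_image("side");np.set_printoptions(precision=4,suppress=True)
for n,p,q,z in(("spooltop",(271.8,148.4),(337.25,246.5),.114),("foot",(274.6,188.6),(332.8,303),.005)):
    print(n,onz(a,*p,z),onz(b,*q,z))
# side: cap axis at mid-body; lower cap edge front centre
for n,z,q in(("capaxis",.067,(334,274)),):print(n,onz(b,*q,z))
for p in((306,254),(372,239),(458,307),(376,350)):print('tray scene',onz(a,*p,.046))
for p in((308,153),(366,155),(369,183),(304,181)):print('tray side',onz(b,*p,.046))
for n,p in(("cutL",(235,246)),("cutR",(293,233)),("glue",(303,190)),("glue2",(328,197)),("tape",(442,247))):print(n,onz(a,*p,.01))
E
```

```text
spooltop [0.4904 0.2546 0.114 ] [0.4899 0.2545 0.114 ]
foot [0.4928 0.2508 0.005 ] [0.4957 0.2668 0.005 ]
capaxis [0.495  0.2667 0.067 ]
tray scene [ 0.3907 -0.0878  0.046 ]
tray scene [ 0.5222 -0.1079  0.046 ]
tray scene [ 0.5189 -0.315   0.046 ]
tray scene [ 0.3638 -0.3154  0.046 ]
tray side [ 0.5238 -0.319   0.046 ]
tray side [ 0.3655 -0.3014  0.046 ]
tray side [ 0.3811 -0.1258  0.046 ]
tray side [ 0.5381 -0.1409  0.046 ]
cutL [0.3087 0.0483 0.01  ]
cutR [0.4298 0.0337 0.01  ]
glue [0.5476 0.1993 0.01  ]
glue2 [0.5821 0.1356 0.01  ]
tape [ 0.6629 -0.1583  0.01  ]
```

```bash
echo '[[[0,-0.04,-0.005,0,1],[0,-0.04,-0.005,0,1],[0,-0.04,-0.005,0,1],[0,-0.04,-0.005,0,1],[0,-0.04,-0.005,0,1],[0.04,0,0,0,1],[0.04,0,0,0,1],[0.04,0,0,0,1],[0.04,0,0,0,1],[0.04,0,0,0,1]]]' | python3 nudge.py
python3 - <<'E'
from h import *
import cv2
a=imaging.get_image("scene");b=imaging.get_image("side")
o1,r1=ray(a,328,66);o2,r2=ray(b,195,163)
t=np.linalg.lstsq(np.c_[r1,-r2],o2-o1,rcond=None)[0];print('ring',o1+r1*t[0],o2+r2*t[1])
s=probe_bus.observe();print(s['position'],s['ee_rot'],s['force'])
w=imaging.get_image("wrist");cv2.imwrite("pics/w1.png",w["image"]);print({k:(np.round(v,4).tolist()) for k,v in w.items() if k!='image'})
E
```

```text
clock: 1.2
position: [0.4248, 0.2014, 0.2519]
ee_rot: [2.222, 2.221, 0.001]
force: [0.0, 0.0, 0.0]
width: 1.0
gripper_force: 0.0
ring [0.68910746 0.31797597 0.28784828] [0.69319376 0.3163856  0.29362554]
[0.42406255 0.20569597 0.25177215] [-2.21210933 -2.2279743  -0.00290552] [ 0.6273433  -0.56963557 -0.76380514]
{'fx': 347.904, 'fy': 347.904, 'cx': 318.1114, 'cy': 198.6504, 'mount': [[0.0004, -0.9503, -0.3112, 0.0849], [1.0, 0.0003, 0.0004, -0.0006], [-0.0003, -0.3112, 0.9503, -0.1572], [0.0, 0.0, 0.0, 1.0]]}
```

View pics/w1.png

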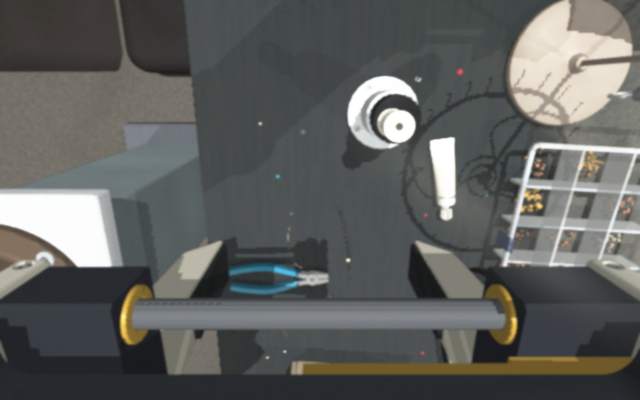

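```bash
cat >> h.py <<'E'
from scipy.spatial.transform import Rotation as R
def wcam(w,p,rv):
    T=np.eye(4);T[:3,:3]=R.from_rotvec(rv).as_matrix();T[:3,3]=p
    d={k:w[k] for k in('fx','fy','cx','cy')};d['cam_to_world']=T@w['mount'];return d
def tool(s,p):  # world vector to target in tool axes
    return R.from_rotvec(s['ee_rot']).inv().apply(np.array(p)-s['position'])
E
python3 - <<'E'
from h import *
w=imaging.get_image("wrist");d=wcam(w,[0.42406,0.20570,0.25177],[-2.2121,-2.22797,-0.0029])
print(onz(d,383.5,112.5,.005),onz(d,395,117,.079),onz(d,399.5,126,.114))
s=probe_bus.observe();print(s['position'],s['joints'],R.from_rotvec(s['ee_rot']).as_matrix().round(3).tolist())
E
```

```text
[0.4970511  0.26193935 0.005     ] [0.49439106 0.26312405 0.079     ] [0.49112107 0.25867413 0.114     ]
[0.42470548 0.2004783  0.25144693] [-0.39966087  0.1713151  -0.17945454  1.8868524   0.0344153   1.08705828
 -0.59051697] [[-0.002, 1.0, -0.001], [1.0, 0.002, -0.0], [-0.0, -0.001, -1.0]]
```

```bash
echo '[[[0,0,0,-0.15,1],[0,0,0,-0.15,1],[0,0,0,-0.15,1],[0,0,0,-0.15,1],[0,0,0,-0.15,1],[0,0,0,-0.15,1],[0,0,0,-0.15,1],[0,0,0,-0.15,1],[0,0,0,-0.15,1],[0,0,0,-0.15,1]]]' | python3 nudge.py
echo '[[[0,0,0,-0.07,1],[0,0,0,0,1]]]' | python3 nudge.py >/dev/null
python3 - <<'E'
from h import *
s=probe_bus.observe();print(s['position'],s['joints'][6],tool(s,[.4905,.2555,.2]))
E
```

```text
clock: 2.4
position: [0.4253, 0.198, 0.2516]
ee_rot: [0.106, 3.14, -0.002]
force: [-0.3, -0.4, -0.3]
width: 1.003
gripper_force: 0.0
[0.42528677 0.19823013 0.25164024] 0.9368490308346813 [-0.06508235  0.05746231  0.05159155]
```

```bash
echo '[[[-0.033,0.029,0,0,1],[-0.032,0.028,0.01,0,1],[0,0,0.02,0,1],[0,0,0.02,0,1],[0,0,0,0,1],[0,0,0,0,1]]]' | python3 nudge.py
python3 - <<'E'
from h import *
import cv2
s=probe_bus.observe();print(s['position'],s['dq'].round(2),tool(s,[.4905,.2555,.083]))
w=imaging.get_image("wrist");cv2.imwrite("pics/w2.png",w["image"])
E
```

```text
clock: 3.2
position: [0.4901, 0.2561, 0.202]
ee_rot: [-0.005, -3.141, 0.001]
force: [-0.1, 0.1, 0.0]
width: 0.999
gripper_force: 0.0
[0.49014413 0.25608283 0.20197283] [ 0.   -0.02 -0.01 -0.02  0.    0.    0.01] [-0.00040848 -0.0004942   0.11897307]
```

View pics/w2.png

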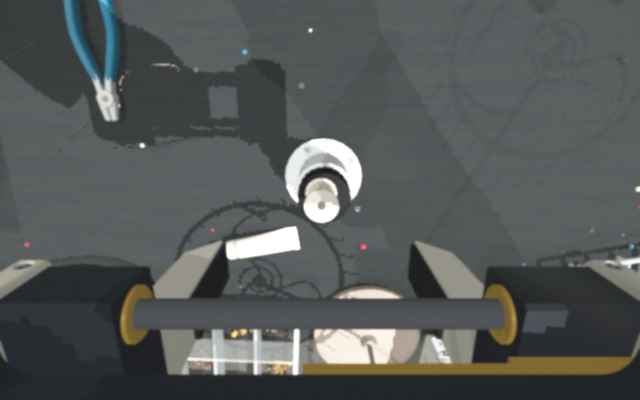

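Run:
```python
from h import *
s=probe_bus.observe();w=imaging.get_image("wrist");d=wcam(w,s['position'],s['ee_rot'])
print(onz(d,322,206,.114),onz(d,323.5,176.5,.005),onz(d,324.5,194,.079),tool(s,[.4905,.2555,.083]))
```

```text
[0.49147629 0.25948449 0.114     ] [0.49695333 0.26217992 0.005     ] [0.49303698 0.26195781 0.079     ] [ 0.00012063 -0.00103178  0.11968439]
```

```bash
echo '[[[-0.001,0.001,0.04,0,1],[0,0,0.04,0,1],[0,0,0.025,0,0.6],[0,0,0.014,0,0.45],[0,0,0,0,0.45],[0,0,0,0,0.4]]]' | python3 nudge.py 8
echo '[[[0,0,0,0,0.35],[0,0,0,0,0.3],[0,0,0,0,0.25],[0,0,0,0,0.2],[0,0,0,0,0.2],[0,0,0,0,0.2]]]' | python3 nudge.py 8
```

```text
clock: 3.9
position: [0.4919, 0.2585, 0.0841]
ee_rot: [0.002, 3.14, 0.001]
force: [0.6, 0.3, 0.8]
width: 0.701
gripper_force: 0.0
clock: 4.5
position: [0.4912, 0.258, 0.0829]
ee_rot: [0.001, 3.141, 0.0]
force: [0.2, -0.3, 2.4]
width: 0.276
gripper_force: 8.0
```

```bash
echo '[[[0,0,-0.015,0,0.2],[0,0,-0.03,0,0.2],[0,0,-0.04,0,0.2],[0.02,0,-0.04,0,0.2],[0.021,0,-0.035,0,0.2],[0,-0.03,0,0,0.2],[0,-0.036,0,0,0.2],[0,-0.036,0,0,0.2],[0,-0.036,0,0,0.2],[0,-0.036,0,0,0.2]]]' | python3 nudge.py 10
echo '[[[0,-0.036,0,0,0.2],[0,-0.036,0,0,0.2],[0,-0.036,0,0,0.2],[0,-0.036,0,0,0.2],[0,-0.036,0,0,0.2],[0,-0.036,0,0,0.2],[0,-0.036,0,0,0.2],[0,-0.036,0,0,0.2],[0,-0.02,0,0,0.2],[0,0,0,0,0.2]]]' | python3 nudge.py
python3 - <<'E'
from h import *
import cv2
a=imaging.get_image("side")["image"];b=imaging.get_image("scene")["image"]
cv2.imwrite("pics/t1.png",np.vstack([cv2.resize(a[60:240,220:420],(700,None) if 0 else (600,540)) [:300],cv2.resize(b[110:380,180:500],(600,300)) ]))
s=probe_bus.observe();print(s['position'],s['joints'][6],tool(s,[.45,-.21,.0115]),s['width'])
E
```

```text
clock: 5.5
position: [0.4496, 0.0825, 0.2428]
ee_rot: [0.001, 3.141, -0.0]
force: [0.6, -1.0, -0.1]
width: 0.277
gripper_force: 10.0
clock: 6.5
position: [0.4488, -0.2274, 0.2425]
ee_rot: [-0.009, -3.141, 0.002]
force: [-0.5, -0.0, -0.1]
width: 0.276
gripper_force: 10.0
[ 0.44949903 -0.22381344  0.24247806] 1.9074096141616679 [-0.00057464  0.01368346  0.23098563] 0.27764977789942197
```

View pics/t1.png

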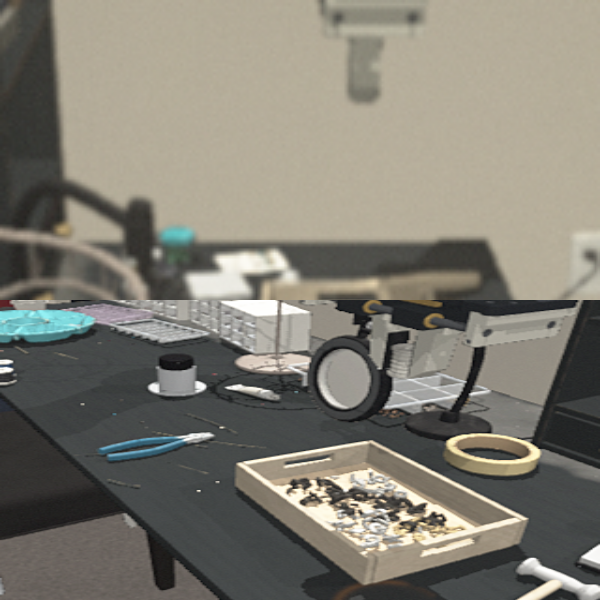

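The spool is in the fingers above the tray, and the canister's cap is undisturbed. Next I lower it.

```bash
echo '[[[0,0.012,0.03,0,0.2],[0,0,0.04,0,0.2],[0,0,0.04,0,0.2],[0,0,0.04,0,0.2],[0,0,0.04,0,0.2],[0,0,0.025,0,0.2],[0,0,0.006,0,0.2],[0,0,0.005,0,0.2],[0,0,0.002,0,0.2],[0,0,0,0,0.2]]]' | python3 nudge.py
echo '[[[0,0,0.001,0,0.2],[0,0,0.001,0,0.2],[0,0,0,0,0.2]]]' | python3 nudge.py
```

```text
clock: 7.6
position: [0.4505, -0.2121, 0.0157]
ee_rot: [0.001, 3.14, -0.001]
force: [-1.3, -0.8, 0.4]
width: 0.28
gripper_force: 10.0
clock: 7.9
position: [0.4499, -0.2121, 0.0131]
ee_rot: [0.002, 3.141, -0.0]
force: [-0.4, 0.1, -0.5]
width: 0.28
gripper_force: 10.0
```

```bash
echo '[[[0,0,0.001,0,0.2],[0,0,0.001,0,0.2],[0,0,0,0,0.2]]]' | python3 nudge.py
echo '[[[0,0,0.0007,0,0.2],[0,0,0.0007,0,0.2],[0,0,0,0,0.2]]]' | python3 nudge.py
```

```text
clock: 8.2
position: [0.4496, -0.212, 0.0106]
ee_rot: [-0.001, -3.141, -0.0]
force: [0.3, 0.0, -1.2]
width: 0.277
gripper_force: 10.0
clock: 8.5
position: [0.4498, -0.212, 0.0097]
ee_rot: [0.001, 3.141, -0.0]
force: [-1.3, 0.9, 7.5]
width: 0.272
gripper_force: 10.0
```

```bash
echo '[[[0,0,0,0,0.29],[0,0,0,0,0.32],[0,0,0,0,0.4],[0,0,0,0,0.5],[0,0,-0.01,0,0.5],[0,0,-0.04,0,0.5],[0,0,-0.04,0,0.5],[0,0,-0.05,0,0.7],[0,0,-0.05,0,1],[0,0,-0.04,0,1]]]' | python3 nudge.py
python3 - <<'E'
from h import *
import cv2
a=imaging.get_image("scene")["image"][225:365,290:480]
cv2.imwrite("pics/t2.png",cv2.resize(a,None,fx=3,fy=3,interpolation=cv2.INTER_CUBIC))
s=probe_bus.observe();print(s['position'],s['joints'][6])
E
```

```text
clock: 9.5
position: [0.4497, -0.212, 0.2432]
ee_rot: [0.001, 3.139, -0.001]
force: [1.1, 0.5, 0.1]
width: 0.714
gripper_force: 0.0
[ 0.45241711 -0.21301133  0.24898531] 1.883505682576546
```

View pics/t2.png

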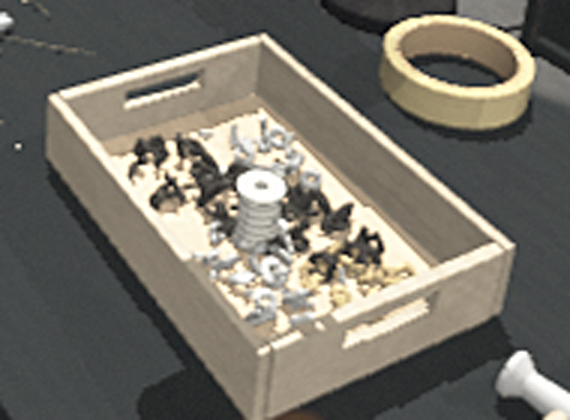

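The spool stands upright in the tray, at crop pixel (260,210). With the arm still away, I'll measure the cap.

Run:
```python
from h import *
import cv2
a=imaging.get_image("scene")["image"][145:205,245:305];b=imaging.get_image("side")["image"][245:325,295:375]
cv2.imwrite("pics/c2.png",np.hstack([cv2.resize(a,(400,400),interpolation=cv2.INTER_CUBIC),cv2.resize(b,(400,400),interpolation=cv2.INTER_CUBIC)]))
```

```text
(no output)
```

View pics/c2.png

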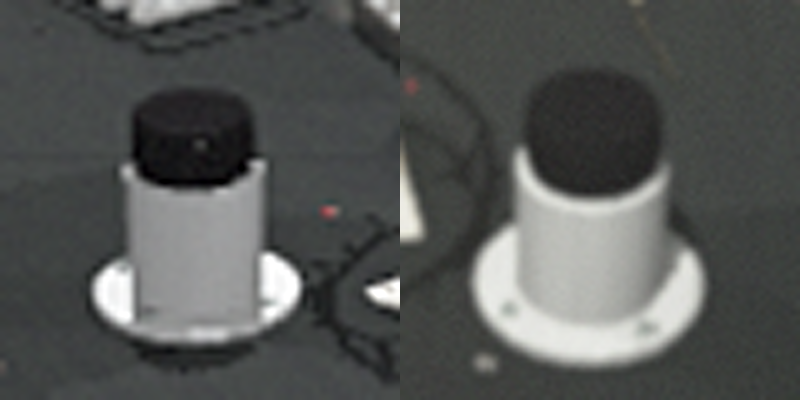

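Run:
```python
from h import *
from scipy.optimize import least_squares as L
A=imaging.get_image("scene");B=imaging.get_image("side")
th=np.linspace(0,2*np.pi,720)
def circ(d,x,y,z,r):
    P=np.c_[x+r*np.cos(th),y+r*np.sin(th),0*th+z,1+0*th]@np.linalg.inv(d['cam_to_world']).T
    return d['fx']*P[:,0]/P[:,2]+d['cx'],d['fy']*P[:,1]/P[:,2]+d['cy']
def res(q,d,m):
    u,v=circ(d,*q,.079,.023);U,V=circ(d,*q,0,.04)
    return np.array([(u.max()+u.min())/2-m[0],v.min()-m[1],(U.max()+U.min())/2-m[2],V.max()-m[3]])
ms=[(273.95,158.2,274.5,195.7),(333.6,258.4,332.9,318.4)]
for d,m in zip((A,B),ms):
    r=L(res,[.495,.26],args=(d,m));print(r.x,r.fun)
r=L(lambda q:np.r_[res(q,A,ms[0]),res(q,B,ms[1])],[.495,.26]);print(r.x,r.fun)
```

```text
[0.49583164 0.25678941] [-0.14195503 -0.65500292  0.14978294  0.51830987]
[0.49528849 0.26083679] [ 0.17261171 -0.08872335 -0.17996871  0.07247296]
[0.49571158 0.25976771] [-0.70364998 -1.02341063 -0.39498979  0.05634547 -0.12372268 -0.43754716
 -0.46275793 -0.35094931]
```

```bash
echo '[[[0,0.03,0,0,1],[0,0.036,0,0,1],[0,0.036,0,0,1],[0,0.036,0,0,1],[0,0.036,0,0,1],[0,0.036,0,0,1],[0,0.036,0,0,1],[0,0.036,0,0,1],[0,0.036,0,0,1],[0,0.036,0,0,1]]]' | python3 nudge.py
echo '[[[0,0.036,0,0,1],[0,0.036,0,0,1],[-0.02,0.03,0.02,0,1],[-0.025,0.015,0.04,0,1],[0,0,0.04,0,1],[0,0,0,0,1],[0,0,0,0,1]]]' | python3 nudge.py
python3 - <<'E'
from h import *
s=probe_bus.observe();print(s['position'],s['joints'],tool(s,[.4957,.26,.0585]))
E
```

```text
clock: 10.75
position: [0.4487, 0.143, 0.2379]
ee_rot: [-0.001, -3.139, 0.002]
force: [0.6, 0.9, 0.1]
width: 0.994
gripper_force: 0.0
clock: 11.45
position: [0.4938, 0.2582, 0.1386]
ee_rot: [-0.001, -3.138, 0.003]
force: [0.5, 0.8, 0.4]
width: 0.999
gripper_force: 0.0
[0.49382055 0.25822177 0.13858265] [-0.31784676  0.44705913 -0.35354485  1.82064152  0.18977661  0.9109935
  0.81327585] [-0.00215789  0.00192374  0.08007227]
```

```bash
echo '[[[-0.002,0.002,0.03,0,1],[0,0,0.03,0,1],[0,0,0.015,0,0.9],[0,0,0.004,0,0.75],[0,0,0,0,0.65],[0,0,0,0,0.6],[0,0,0,0,0.5],[0,0,0,0,0.45],[0,0,0,0,0.4],[0,0,0,0,0.4]]]' | python3 nudge.py 5
python3 - <<'E'
from h import *
s=probe_bus.observe();print(s['position'],s['force'],s['ft_torque'],tool(s,[.4957,.26,.0585]))
E
```

```text
clock: 12.45
position: [0.4975, 0.2612, 0.0611]
ee_rot: [0.001, 3.141, 0.001]
force: [-1.4, -0.8, 6.4]
width: 0.502
gripper_force: 5.0
[0.49748662 0.26115437 0.06109694] [-1.36946923 -0.79071455  6.4112956 ] [-0.12348259  0.14939821  0.03252665] [ 0.00178825 -0.00115706  0.00259462]
```

```bash
cat > st.py <<'E'
from h import *
s=probe_bus.observe();M=R.from_rotvec(s['ee_rot']).as_matrix()
print('yaw(ccw+)',np.arctan2(M[1,0],M[0,0]).round(3),'pos',s['position'].round(4),'F',s['force'].round(1),'T',s['ft_torque'].round(2),'tilt',M[:2,2].round(3),'j7',s['joints'][6].round(2))
E
echo '[[[0,0,-0.001,0,0.4],[0,0,0,0,0.4],[0,0,0,0,0.4]]]' | python3 nudge.py 40; python3 st.py
echo '[[[0,0,0,-0.05,0.4],[0,0,0,-0.05,0.4]]]' | python3 nudge.py >/dev/null; python3 st.py
echo '[[[0,0,0,-0.05,0.4],[0,0,0,0,0.4]]]' | python3 nudge.py; python3 st.py
```

```text
clock: 12.75
position: [0.4969, 0.2608, 0.0612]
ee_rot: [-0.001, -3.141, 0.0]
force: [-0.7, -0.5, 0.4]
width: 0.494
gripper_force: 40.0
yaw(ccw+) 3.141 pos [0.4969 0.2608 0.0612] F [-0.7 -0.5  0.4] T [ 0.12 -0.    0.03] tilt [-0. -0.] j7 0.76
yaw(ccw+) -3.041 pos [0.4971 0.2609 0.0612] F [ 0.1 -0.3 -0.3] T [ 0.08 -0.06 -0.05] tilt [-0. -0.] j7 0.85
clock: 13.15
position: [0.4971, 0.2609, 0.0612]
ee_rot: [0.235, -3.133, -0.0]
force: [-0.3, 0.2, -0.1]
width: 0.489
gripper_force: 40.0
yaw(ccw+) -2.992 pos [0.4971 0.2609 0.0612] F [-0.3  0.2 -0.1] T [ 0.09 -0.09 -0.02] tilt [-0.  0.] j7 0.89
```

```bash
echo '[[[0,0,0,-0.05,0.4],[0,0,0,-0.05,0.4]]]' | python3 nudge.py >/dev/null; python3 st.py
echo '[[[0,0,0,-0.05,0.4],[0,0,0,-0.05,0.4]]]' | python3 nudge.py>/dev/null; python3 st.py
echo '[[[0,0,0,-0.05,0.4],[0,0,0,0,0.4]]]' | python3 nudge.py>/dev/null; python3 st.py
```

```text
yaw(ccw+) -2.893 pos [0.4971 0.2603 0.0612] F [ 1.1 -1.5  1. ] T [-0.23 -0.1  -0.24] tilt [-0.    -0.001] j7 0.97
yaw(ccw+) -2.795 pos [0.4973 0.2597 0.0612] F [ 0.8 -3.   1.2] T [-0.64 -0.17 -1.37] tilt [-0.    -0.001] j7 1.05
yaw(ccw+) -2.746 pos [0.4972 0.2592 0.0612] F [-0.  -5.6  2.9] T [-1.25 -0.07 -0.74] tilt [-0.001 -0.002] j7 1.09
```

```bash
echo '[[[0,0,0,0.05,0.4],[0,0,0,0.1,0.4],[0,0,0,0.1,0.4],[0,0,0,0.1,0.4],[0,0,0,0.05,0.4]]]' | python3 nudge.py >/dev/null; python3 st.py
echo '[[[0,0,0,0.1,0.4],[0,0,0,0.1,0.4],[0,0,0,0.1,0.4]]]' | python3 nudge.py >/dev/null; python3 st.py
echo '[[[0,0,0,0.1,0.4],[0,0,0,0.1,0.4],[0,0,0,0.1,0.4]]]' | python3 nudge.py >/dev/null; python3 st.py
echo '[[[0,0,0,0.1,0.4],[0,0,0,0.1,0.4],[0,0,0,0,0.4]]]' | python3 nudge.py; python3 st.py
```

```text
yaw(ccw+) 3.136 pos [0.4969 0.2616 0.0612] F [-0.2 -0.3 -0.8] T [ 0.11 -0.08  0.04] tilt [0.    0.001] j7 0.76
yaw(ccw+) 2.835 pos [0.4969 0.2615 0.0612] F [-0.1 -0.4 -1.6] T [ 0.1  -0.05 -0.01] tilt [0.    0.001] j7 0.51
yaw(ccw+) 2.535 pos [0.4969 0.2615 0.0612] F [ 0.1  0.9 -1.3] T [ 0.05 -0.07 -0.01] tilt [0.    0.001] j7 0.27
clock: 15.15
position: [0.4968, 0.2616, 0.0612]
ee_rot: [1.228, 2.892, 0.001]
force: [0.1, 0.1, -0.6]
width: 0.491
gripper_force: 40.0
yaw(ccw+) 2.338 pos [0.4968 0.2616 0.0612] F [ 0.1  0.1 -0.6] T [ 0.07 -0.03  0.01] tilt [0. 0.] j7 0.11
```

Counter-clockwise hit a stop at about 0.25 rad, and clockwise has run freely past the start, so the thread is reverse. I'll add a small margin, then lift gently.

```bash
echo '[[[0,0,0,0.05,0.4],[0,0,0,0.05,0.4],[0,0,0,0,0.4]]]' | python3 nudge.py >/dev/null; python3 st.py
echo '[[[0,0,-0.002,0,0.4],[0,0,-0.002,0,0.4],[0,0,-0.002,0,0.4],[0,0,0,0,0.4]]]' | python3 nudge.py; python3 st.py
```

```text
yaw(ccw+) 2.242 pos [0.4969 0.2613 0.0613] F [-0.  -0.9 -1.5] T [ 0.08 -0.07  0.  ] tilt [0. 0.] j7 0.03
clock: 15.85
position: [0.4973, 0.261, 0.0677]
ee_rot: [1.367, 2.828, 0.001]
force: [-0.3, 0.8, -1.1]
width: 0.492
gripper_force: 40.0
yaw(ccw+) 2.241 pos [0.4973 0.261  0.0677] F [-0.3  0.8 -1.1] T [-0.03 -0.06  0.02] tilt [0.001 0.   ] j7 0.03
```

```bash
echo '[[[0,0,-0.008,0,0.4],[0,0,-0.01,0,0.4],[0,0,-0.02,0,0.4],[0,0,-0.02,0,0.4],[0,0,-0.02,0,0.4],[0,0,-0.012,0,0.4],[0,0,-0.0035,0,0.4],[0,0,0,0,0.4],[0,0,0,0,0.4],[0,0,0,0,0.4]]]' | python3 nudge.py; python3 st.py
python3 - <<'E'
from h import *
import cv2
a=imaging.get_image("scene")["image"][70:210,210:350];b=imaging.get_image("side")["image"][185:325,270:410]
cv2.imwrite("pics/f.png",np.hstack([cv2.resize(i,(400,400),interpolation=cv2.INTER_CUBIC) for i in(a,b)]))
E
```

```text
clock: 16.85
position: [0.4966, 0.2606, 0.1599]
ee_rot: [-1.367, -2.828, 0.002]
force: [0.0, -0.4, -1.8]
width: 0.492
gripper_force: 40.0
yaw(ccw+) 2.241 pos [0.4966 0.2606 0.1599] F [ 0.  -0.4 -1.8] T [ 0.08 -0.06 -0.  ] tilt [-0.001 -0.001] j7 0.05
```

View pics/f.png

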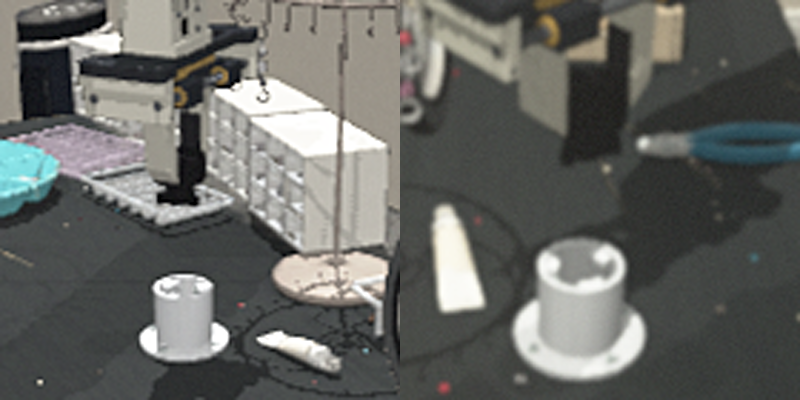

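The canister is open at crop (583,270), and the cap with its plug is held level above it at (180,190). I'll hand in.

```bash
echo '[[[0,0,-0.001,0,0.4],[0,0,0,0,0.4],[0,0,0,0,0.4],[0,0,0,0,0.4]]]' | python3 nudge.py; python3 -c "
from cell import arm, imaging, probe_bus;print(arm.sign_off())"
```

```text
clock: 17.35
position: [0.4971, 0.2609, 0.1618]
ee_rot: [1.368, 2.828, 0.0]
force: [-0.2, -0.2, -1.1]
width: 0.492
gripper_force: 40.0
the job is handed in; nothing more can be done
None
```

The job is handed in at 17.4 s: the spool stands upright in the tray, the cap turned out to have a reverse thread (it opens clockwise), and the gripper holds it level above the canister, its rim plane about 10 cm above the rim.

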